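# Check a tea warmer's hot plate with a sprung surface probe

## Task

Lift the loose cover plate off the tea warmer's pins and lower it flat onto the bare table, clear of everything, before letting it go. Then draw the surface probe out of its leaning stand and hold it upright with its tip on the middle of the round stud in the hot plate, pressing lightly so that the sprung tip is pushed about half way in, never hard. Finish while still gripping the probe and holding it steady there, and leave the mug, the tin and the carton alone.

Things in the scene. Friction and masses are not known exactly. Their poses are not given: they have to be found in the camera images.
- warmer: Tea warmer, fixed: low white box 140 (x) x 120 (y) mm, rim top 45 mm above the table. Origin: centre of its underside; z up. Inside the rim (opening 116 x 80 mm) a level hot plate lies 8 mm below the rim. Two steel pins, 7 mm thick, stand 12 mm up from the rim at y = +50 and -50 mm.
- cover: Loose aluminium cover plate, 140 (x) x 120 (y) x 5 mm, about 0.25 kg, lying on the warmer's rim with two 9.5 mm holes over the pins (it lifts straight up; the pins show 7 mm above the plate). Origin: centre of its underside; z up through the plate.
- cover_handle (a point): Middle of the cover's wooden bar handle: bar 64 mm long (x of the cover), 14 mm wide (y), 14 mm tall, its middle 29 mm above the cover's underside, 24 mm above the plate's top, standing on two thin legs. Pinch it across y.
- stud_top (a point): Centre of the top of the marked spot: a round aluminium stud, 16 mm across, 2 mm proud of the hot plate, 39 mm above the table, at x = +15, y = -12 mm from the warmer's centre. Hidden beneath the cover at first.
- stud: The stud itself, fixed in the hot plate; same origin as stud_top, z up.
- stand: Fixed probe stand: base 100 (x) x 70 (y) x 12 mm carrying a grey block 40 x 40 mm whose square 24 mm pocket leans 0.35 rad (20 degrees) towards -x of the stand. Origin: centre of the base's underside. The pocket's floor is 85 mm above the table at x = -5 mm, with a hole for the tip; its walls reach 25 mm up the probe's handle.
- probe: Surface probe, about 0.12 kg: square white handle 22 x 22 x 100 mm with a sprung steel tip below. Origin: centre of the handle's lower end; z along the handle away from the tip, x and y square to the handle's flats. It stands on the pocket's floor, its top leaning about 0.4 rad to the stand's -x, so its y is level: pinch across that. Draw it at least 80 mm out along its own axis before turning it.
- probe_grip (a point): Grip point on the axis of the probe's handle, 60 mm above its lower end (40 mm below its top).
- probe_point (a point): The very end of the round-nosed sprung tip (8 mm thick), on the probe's axis, 60 mm below the handle's lower end when the spring is out (120 mm below probe_grip). A 12 mm thick collar covers the first 20 mm below the handle.
- plunger (a joint): How far the sprung tip is pushed into the probe: 0 out, 0.015 m fully in. The spring starts at 1 N and adds 0.4 N per mm: 4 N half way, 7 N fully in; beyond that the push is rigid.
- mug: White mug, 80 mm across, 95 mm tall; leave alone. Origin: centre of its underside.
- tin: White round tea tin, 82 mm across, 100 mm tall; leave alone. Origin: centre of its underside.
- carton: Paper tea carton 80 x 80 x 100 mm with a small pull tab on top; leave alone. Origin: centre of its underside.
Things that resemble listed ones, but are neither listed nor needed, are in the scene too. Of the things like the stand, leave any that is brown, orange or yellow; of the rest the larger one is meant.

How it is judged:
On the way, in this order (a step that is already met when the one before it is completed fails the run):
1. the cover is lifted clear of the pins in the fingers (z of cover in the frame of warmer above 0.06 m and contact force between the fingers and cover above 0.5 N), for 0.1 s.
2. the cover is lowered flat onto the table while still held (height (world z) of cover below 0.006 m and angle between cover's own z axis and vertical below 0.06 rad and contact force between the fingers and cover above 0.5 N), for 0.05 s.
3. the cover lies let go on the table (height (world z) of cover below 0.006 m and angle between cover's own z axis and vertical below 0.06 rad and contact force between each of the arm, the fingers and cover below 0.05 N), for 0.2 s.
4. the probe is drawn out of its stand in the fingers (distance of probe from where it was at the start of the episode above 0.07 m and contact force between the fingers and probe above 2 N and contact force between probe and stand below 0.05 N), for 0.2 s.
At the end, for the whole second after the job is handed in: The probe is still gripped and steady, upright within 0.12 rad (7 degrees), its tip within 6 mm of the stud's centre, pushed in 2 to 13.5 mm of its 15 mm with 1.2 to 9 N on the stud, clear of stand and cover; the cover lies flat and still on the table, touching neither warmer, stand nor fingers (horizontal distance between probe_point and stud_top below 0.006 m and angle between probe's own z axis and vertical below 0.12 rad and height (world z) of probe above 0.08 m and value of joint plunger between 0.002 and 0.0135 m and contact force between probe and stud between 1.2 and 9 N and contact force between the fingers and probe above 2 N and contact force between each of probe, cover and stand below 0.05 N and contact force between each of probe, the fingers and cover below 0.05 N and linear speed of each of probe, cover below 0.02 m/s and angular speed of probe below 0.15 rad/s and height (world z) of cover below 0.006 m and angle between cover's own z axis and vertical below 0.06 rad and contact force between cover and warmer below 0.05 N); the arm keeps its last pose, push and grip.
It fails at once if the probe is pressed hard on the warmer (over 15 N) (contact force between probe and warmer above 15 N).
It fails at once if the mug is disturbed (distance of mug from where it was at the start of the episode above 0.025 m).
It fails at once if the tin is disturbed (distance of tin from where it was at the start of the episode above 0.025 m).
It fails at once if the carton is disturbed (distance of carton from where it was at the start of the episode above 0.025 m).
It also fails if it takes over 54 s, if anything falls off the work surface, if the arm or the gripper's body presses on something with over 40 N, if the wrist force passes 120 N, or if a joint passes its speed limit or range.

## Robot

A 6-joint arm with a two-finger parallel gripper is mounted at the origin on the work surface. World frame = base frame: x ahead of the robot, y to its left, z up, the work surface at z = 0. Lengths are in m, angles in rad, forces in N, time in s.
With the tool pointing down it reaches from about 0.375 to 0.975 m from the base axis. Payload 3.8 kg.
Tool frame: the origin (TCP) lies at the very end of the fingers, on their centre line; the grasp point (between the pads) lies bot.grasp_offset behind it (bot.grasp_offset is the distance from the TCP to the grasp point, in m); z points along the fingers, x is the direction in which the jaws open and shut, and the axes are right-handed (so a half turn about z gives the same grasp; the last joint's range is limited). The gripper opens to 88 mm and grips with 3 to 60 N. Pads are 18 mm wide; open, the fingers measure 123 mm over their backs; the gripper's body (75 mm by 187 mm) begins 45 mm behind the grasp point.
Start: joints at [1.244, 0.264, 1.604, -0, 1.274, -0.037], TCP at [0.193, 0.647, 0.239] pointing down, gripper open.
Joint ranges: [-2.63, 2.63], [-0.94, 2.18], [0.31, 2.57], [-1.31, 4.45], [0, 2.66], [-2.55, 2.55]. Speed limits (rad/s): [2.57, 2.57, 3.14, 3.14, 3.14, 3.14].

## Interface

Orientations are given as a rotation vector (axis times angle).
In Python, from plant import bot, viewer gives the robot as it stands. The module is installed in compiled form; this text tells all that it offers.
- The arm moves only by the shell command python3 -m crank 'ROWS' [FORCE]. ROWS is JSON, a list that holds one entry, the list of rows, each a list of 7 numbers: the shift along the tool's x, y, z normalised to -1 to 1, where 1 is 0.15 m, then the turn, a rotation vector about the tool's x, y, z normalised to -1 to 1, where 1 is 45 degrees, then the closure, from 0 (fully open) to 1 (shut). A call has 1 to 20 rows; each row shifts and turns the commanded pose from where the row before left it, along the tool's axes as they then stand; what a row does not reach is not made up. A row lasts 1/8 s, in which the tool goes at most 62.5 mm and 10.7 degrees, less where a joint would pass 70% of its speed; a pose out of reach is approached as far as the arm can. A call with a number of a shift or a turn outside -1 to 1 is refused whole. A call with a gripper value outside its range is refused whole. The fingers move at their own pace and stop on an object; FORCE is the grip in N (left out, the last holds). Time passes only in rows, so rows that do not move let the fingers close. It gives the time, the measured TCP pose, the force and the opening at its end, in the units of the state.
- bot.state(): the state, without advancing time (a new reading comes with each control period).
- viewer.read_camera(name): name is "side" or "top" or "wrist"; returns (picture, depth): 420x560x3 uint8, red, green, blue; 420x560 float32, m along the optical axis (not along the pixel's ray), 0 where there is no reading.
- viewer.camera_params(name): a dict with "fx", "fy", "cx", "cy" (pixels), "k1" (the pictures are not rectified: a ray, as slopes to the right and down, at radius r is drawn at 1 + k1 r^2 times it, then the intrinsics apply), "position" and "attitude" of the camera in the world. Camera axes: x right, y down, z forward; pixel columns grow to the right and rows downward; lengths in m; the calibration is good to about 2 mm. A picture is of the moment at which its call begins: read the wrist's pose just before it. camera_params takes no time and is no camera call; for the wrist camera it gives the pose at the moment of the call.
- bot.sign_off(): hands the job in, once; it reports no verdict.
The state is a dict: "t": time; "q": joint angles; "joint_vel": joint speeds; "joint_efforts": joint torques, N m; "ee_pos": TCP position; "eef_rot": TCP orientation; "wrist_force": force on the tool from outside, world axes, zero at the start; "ft_torque": the same for the moment, N m; "width": finger opening in m.
Only numpy, scipy, OpenCV 4.12 (cv2) and the standard library are available. Lean on these libraries where they do the work, as an engineer would, in place of code of your own. Each camera call takes 0.05 s, during which the arm holds its last target. There are 200 camera calls.

## Working session

There is one attempt and no reset: what is moved stays moved. The work goes in short steps, Python scripts to look and compute and a shell command to move; the robot and the scene stay as the last step left them, time stands still between calls to the robot, and variables do not carry over. Pictures are saved under pics/ and viewed, about 8 in all and at most 12, crops included, and the job is handed in when it is done.

```bash
mkdir -p pics; cat > h.py <<'E'
import numpy as np, cv2
from scipy.spatial.transform import Rotation as R
from plant import bot, viewer
def rot(a):
    a=np.array(a,float)
    return a if a.shape==(3,3) else (R.from_rotvec(a).as_matrix() if a.size==3 else R.from_quat(a).as_matrix())
def grab(n):
    p=viewer.camera_params(n); im,d=viewer.read_camera(n); return p,im,d
def und(p,uv):
    uv=np.array(uv,float).reshape(-1,2); x=(uv-[p['cx'],p['cy']])/[p['fx'],p['fy']]
    s=x.copy()
    for _ in range(10): s=x/(1+p['k1']*(s**2).sum(1,keepdims=True))
    return s
def plane(p,uv,z):
    s=und(p,uv); d=np.c_[s,np.ones(len(s))]@rot(p['attitude']).T; o=np.array(p['position'])
    return o+d*((z-o[2])/d[:,2])[:,None]
def pts(p,uv,dep):
    s=und(p,uv); return np.array(p['position'])+(np.c_[s,np.ones(len(s))]*np.array(dep).reshape(-1,1))@rot(p['attitude']).T
def cloud(p,d):
    v,u=np.mgrid[:d.shape[0],:d.shape[1]]
    P=pts(p,np.c_[u.ravel(),v.ravel()],d.ravel()); P[d.ravel()<=0]=np.nan
    return P.reshape(*d.shape,3)
def save(n,im): cv2.imwrite('pics/'+n,im[...,::-1])
E
python3 - <<'E'
from h import *
print(bot.state(),bot.grasp_offset)
for n in('top','side','wrist'):
    p,im,d=grab(n); print(n,p); np.savez(n+'.npz',im=im,d=d); save(n+'0.png',im)
E
```

```text
{'t': 0.0, 'q': array([ 1.24410720e+00,  2.64728770e-01,  1.60533554e+00, -3.00099162e-05,
        1.27367003e+00, -3.69011374e-02]), 'joint_vel': array([-0.00026749,  0.00027374,  0.00112225, -0.00025947,  0.00099361,
        0.00108678]), 'joint_efforts': array([ 3.85211533e-04, -5.02094722e+01, -3.56877565e+01,  7.30068167e-02,
        2.89754552e-02, -1.62016554e-04]), 'ee_pos': array([0.19267265, 0.64620315, 0.23742518]), 'eef_rot': array([ 2.51790906,  1.8766848 , -0.00274304]), 'wrist_force': array([ 0.24012752, -0.18940257,  0.21540614]), 'ft_torque': array([ 0.01227703, -0.00016005, -0.01607152]), 'width': 0.08798910353040601} 0.0187
top {'fx': 446.9841833361233, 'fy': 446.9841833361233, 'cx': 277.7027649781105, 'cy': 205.44131704316797, 'k1': -0.09316348582613743, 'position': array([0.43133393, 0.01204399, 1.22297844]), 'attitude': array([-2.1634432 ,  2.15331211, -0.12402793])}
side {'fx': 440.4366962928522, 'fy': 440.4366962928522, 'cx': 278.107789516204, 'cy': 209.49663218596606, 'k1': -0.08144995889610032, 'position': array([0.3903063 , 0.81685358, 0.81094663]), 'attitude': array([-0.30536951,  2.74031802, -1.32162   ])}
wrist {'fx': 296.93498063343736, 'fy': 296.93498063343736, 'cx': 278.4029669700743, 'cy': 206.664896953306, 'k1': -0.05941400077911754, 'position': array([0.12748556, 0.6663201 , 0.38469734]), 'attitude': array([2.33666846, 1.74290836, 0.23359188])}
```

View pics/top0.png

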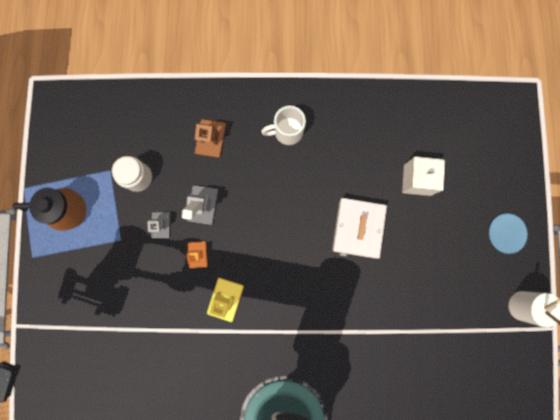

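View pics/side0.png

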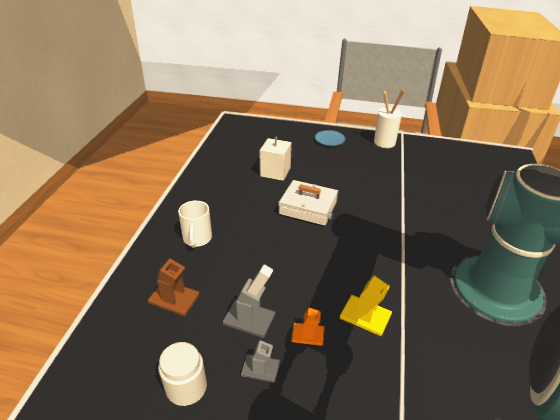

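Candidates for the stand: brown (210,137), large grey (201,205), small grey (158,225), orange (197,255) and yellow (226,300). I choose the large grey one, which holds the white probe. The white box with the wooden bar at (360,228) is the warmer. The mug is at (288,125), the tin at (131,173) and the carton at (424,176).

```bash
python3 - <<'E'
from h import *
def load(n):
    z=np.load(n+'.npz'); return viewer.camera_params(n),z['im'],z['d']
p,im,d=load('top'); P=cloud(p,d); hsv=cv2.cvtColor(im,cv2.COLOR_RGB2HSV)
def roi(m,u0,u1,v0,v1):
    k=np.zeros(m.shape,bool); k[v0:v1,u0:u1]=m[v0:v1,u0:u1]; return k
X,Y,Z=P[...,0],P[...,1],P[...,2]
print('table z',np.nanmedian(Z[150:180,230:330]))
# cover plate
m=roi((hsv[...,1]<60)&(hsv[...,2]>120)&(Z>.025),320,400,185,270)
c=max(cv2.findContours(m.astype('u1'),cv2.RETR_EXTERNAL,cv2.CHAIN_APPROX_NONE)[0],key=cv2.contourArea)
q=plane(p,c[:,0],.05)[:,:2].astype('f4'); print('cover',cv2.minAreaRect(q), np.nanmedian(Z[m]))
def stat(n,k):
    r=cv2.minAreaRect(P[k][:,:2].astype('f4')); print(n,k.sum(),np.nanmedian(Z[k]),np.nanmean(P[k],0),r)
k=roi((hsv[...,1]>90)&(Z>.055),340,385,200,250); stat('handle',k)
k=roi((Z>.06)&(Z<.085)&(hsv[...,1]<90),340,385,200,250); stat('h2',k)
k=roi((Z>.004)&(Z<.02)&(hsv[...,1]<90),175,225,180,230); stat('base',k)
k=roi((Z>.04)&(hsv[...,2]>190)&(hsv[...,1]<60),175,225,180,230); stat('probe',k)
for n,b in dict(mug=(255,310,100,150),tin=(105,160,150,195),carton=(400,450,150,200),sg=(145,173,205,242)).items():
    k=roi((Z>.02)&(Z<.3),*b); stat(n,k)
ps,ims,ds=load('side'); Ps=cloud(ps,ds); h=cv2.cvtColor(ims,cv2.COLOR_RGB2HSV)
print('side table',np.nanmedian(Ps[350:400,100:140,2]))
m=roi((h[...,1]<60)&(h[...,2]>170),235,285,255,310); k=m&(Ps[...,2]>.1); print('probe side',k.sum())
A=Ps[k]; c0=A.mean(0); w=np.linalg.svd(A-c0,full_matrices=False)[2][0]; print(c0,w*np.sign(w[2]),A.min(0),A.max(0))
a=cv2.resize(im[175:250,140:230],None,fx=4,fy=4,interpolation=cv2.INTER_CUBIC); b=cv2.resize(ims[180:340,205:345],None,fx=2.5,fy=2.5,interpolation=cv2.INTER_CUBIC)
c=cv2.resize(im[190:265,325:395],None,fx=4,fy=4,interpolation=cv2.INTER_CUBIC)
o=np.zeros((600,712,3),'u1'); o[:300,:360]=a; o[300:,:280]=c; o[:400,362:]=b; save('crop1.png',o)
E
```

```text
table z 0.00033494136475042957
cover ((0.5091062188148499, -0.198116734623909), (0.12427887320518494, 0.14885635673999786), 81.0929946899414) 0.05030865412897978
handle 108 0.08113764307508031 [ 0.51353782 -0.19912105  0.08118408] ((0.5139338374137878, -0.19952645897865295), (0.012750391848385334, 0.060321055352687836), 81.60133361816406)
h2 46 0.079838387496032 [ 0.51070623 -0.19871063  0.07830473] ((0.5130318999290466, -0.19954714179039001), (0.01506964210420847, 0.06385337561368942), 80.79977416992188)
base 639 0.011335554727172958 [0.57779789 0.21926814 0.01082534] ((0.5789297223091125, 0.23326846957206726), (0.13684795796871185, 0.1373276710510254), 0.837080180644989)
probe 128 0.1752024796559164 [0.54847016 0.22899371 0.15422477] ((0.5533791780471802, 0.22628812491893768), (0.03367162123322487, 0.05596416816115379), 89.14508056640625)
mug 672 0.06918099163957758 [ 0.78819121 -0.00446728  0.0659506 ] ((0.7795872092247009, -0.0027114301919937134), (0.0791260227560997, 0.10622380673885345), 43.61281204223633)
tin 950 0.09820336668904572 [0.65048986 0.40134132 0.08614686] ((0.6553564667701721, 0.408163458108902), (0.07572794705629349, 0.08021030575037003), 84.93998718261719)
carton 1313 0.09965662742584303 [ 0.64641013 -0.36239068  0.08917868] ((0.6512022018432617, -0.3704493045806885), (0.08235330134630203, 0.08207819610834122), 84.85945892333984)
sg 202 0.06977631278837504 [0.51706556 0.33630232 0.06456789] ((0.5167216658592224, 0.33823731541633606), (0.033267635852098465, 0.03175424784421921), 1.3454663753509521)
side table 0.0010584096228334339
probe side 204
[0.55204519 0.23441495 0.1406768 ] [-0.41159177 -0.01251864  0.91128234] [0.52497087 0.20689433 0.10091549] [0.58465361 0.24758322 0.18291585]
```

View pics/crop1.png

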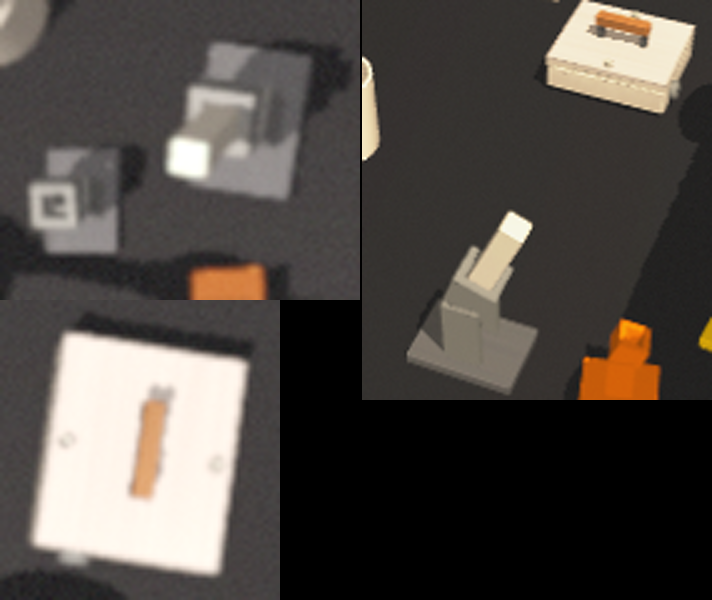

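The crop confirms it: the large grey stand holds the leaning white probe, and the cover has the wooden bar handle. The cover is at about (0.511,-0.199), turned about -9°. The handle top is at 0.081, as it should be.

```bash
cat >> h.py <<'E'
def down(yaw): # tool x at yaw, z down
    c,s=np.cos(yaw),np.sin(yaw); return np.array([[c,s,0],[s,-c,0],[0,0,-1.]])
def delta(pos,Rt,p0=None,R0=None):
    s=bot.state(); p0=s['ee_pos'] if p0 is None else p0; R0=rot(s['eef_rot']) if R0 is None else R0
    sh=R0.T@(np.array(pos)-p0)/.15; tr=R.from_matrix(R0.T@Rt).as_rotvec()/(np.pi/4)
    print('shift(first, old axes)',sh.round(4),'turn',tr.round(4)); return sh,tr
E
python3 - <<'E'
from h import *
delta([.511,-.199,.20],down(np.radians(81)))
E
```

```text
shift(first, old axes) [-4.7937  3.6438  0.2594] turn [-0.0002  0.0022 -0.169 ]
```

```bash
python3 -m crank '[[[-0.2663,0.2024,0.0144,0,0,0,0.5],[-0.2663,0.2024,0.0144,0,0,0,0.5],[-0.2663,0.2024,0.0144,0,0,0,0.5],[-0.2663,0.2024,0.0144,0,0,0,0.5],[-0.2663,0.2024,0.0144,0,0,0,0.5],[-0.2663,0.2024,0.0144,0,0,0,0.5],[-0.2663,0.2024,0.0144,0,0,0,0.5],[-0.2663,0.2024,0.0144,0,0,0,0.5],[-0.2663,0.2024,0.0144,0,0,0,0.5],[-0.2663,0.2024,0.0144,0,0,0,0.5],[-0.2663,0.2024,0.0144,0,0,0,0.5],[-0.2663,0.2024,0.0144,0,0,0,0.5],[-0.2663,0.2024,0.0144,0,0,0,0.5],[-0.2663,0.2024,0.0144,0,0,0,0.5],[-0.2663,0.2024,0.0144,0,0,0,0.5],[-0.2663,0.2024,0.0144,0,0,0,0.5],[-0.2663,0.2024,0.0144,0,0,0,0.5],[-0.2663,0.2024,0.0144,0,0,-0.169,0.5],[0,0,0,0,0,0,0.5]]]' 30
python3 - <<'E'
from h import *
p,im,d=grab('wrist'); P=cloud(p,d); save('w1.png',im)
h=cv2.cvtColor(im,cv2.COLOR_RGB2HSV); Z=P[...,2]
k=(h[...,1]>90)&(Z>.06)&(Z<.1)&(abs(P[...,0]-.51)<.08)&(abs(P[...,1]+.2)<.08)
k[:]=k&(h[...,0]<25)
u=np.argwhere(k)[:,::-1]
for z in (.081,): 
    q=plane(p,u,z)[:,:2]; print(k.sum(),'handle',cv2.minAreaRect(q.astype('f4')), np.median(Z[k]),q.min(0),q.max(0))
print(np.mean(P[k],0)); delta([.511,-.199,.20],down(np.radians(81))); print(bot.state()['q'],bot.state()['width'])
E
```

```text
t: 2.52
ee_pos: [0.5116, -0.2011, 0.1992]
eef_rot: [-2.392, -2.036, 0.001]
wrist_force: [-0.5, 0.4, 0.8]
width: 0.0438
1002 handle ((0.5112420320510864, -0.19836273789405823), (0.013288605958223343, 0.06371594965457916), 80.84912109375) 0.08203573629816863 [ 0.47905793 -0.20966773] [ 0.54345154 -0.18751444]
[ 0.51047955 -0.19829518  0.08191318]
shift(first, old axes) [ 0.0025  0.0003 -0.0056] turn [-0.0018 -0.0008 -0.0043]
[-4.17618983e-01  5.50819145e-02  1.91920886e+00  2.53856750e-04
  1.16883882e+00 -1.82803419e+00] 0.044026912351787316
```

View pics/w1.png

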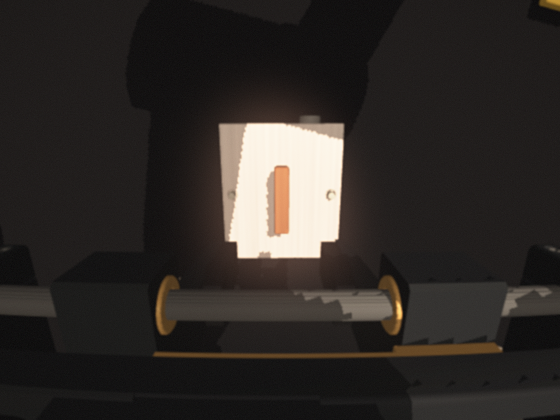

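The wrist view shows the handle at (282,200) and the pins at (232,195) and (331,195). It is square to the jaws and centred within 1 mm.

```bash
python3 -m crank '[[[0.002,0.002,0.2,0,0,0,0.5],[0,0,0.2,0,0,0,0.5],[0,0,0.2,0,0,0,0.5],[0,0,0.15,0,0,0,0.5],[0,0,0.12,0,0,0,0.5],[0,0,0.07,0,0,0,0.5],[0,0,0,0,0,0,0.5],[0,0,0,0,0,0,1],[0,0,0,0,0,0,1],[0,0,0,0,0,0,1],[0,0,0,0,0,0,1],[0,0,0,0,0,0,1]]]' 30; python3 -c "
from h import *
delta([.511,-.199,.058],down(np.radians(81)))"
```

```text
t: 4.08
ee_pos: [0.5119, -0.1984, 0.0594]
eef_rot: [2.388, 2.04, 0.001]
wrist_force: [-1.0, 0.8, 3.9]
width: 0.0135
shift(first, old axes) [-0.0051 -0.005   0.0095] turn [ 0.0012  0.0004 -0.0001]
```

```bash
python3 -m crank '[[[0,0,-0.03,0,0,0,1],[0,0,-0.07,0,0,0,1],[0,0,-0.15,0,0,0,1],[0,0,-0.2,0,0,0,1],[0,0,-0.2,0,0,0,1],[0,0,-0.15,0,0,0,1],[0.1,-0.021,0,0,0,0,1],[0.2,-0.043,0,0,0,0,1],[0.2,-0.043,0,0,0,0,1],[0.2,-0.043,0,0,0,0,1],[0.2,-0.043,0,0,0,0,1],[0.16,-0.035,0,0,0,0,1],[0.1,-0.022,0,0,0,0,1],[0,0,0,0,0,0,1],[0,0,0,0,0,0,1]]]' 30; python3 - <<'E'
from h import *
p,im,d=grab('side'); save('s2.png',im); np.savez('s2.npz',im=im,d=d)
p,im,d=grab('top'); save('t2.png',im); np.savez('t2.npz',im=im,d=d)
print(bot.state()['width'],bot.state()['wrist_force'],bot.state()['ee_pos'])
pt,it=p,im
ps=viewer.camera_params('side'); s=np.load('s2.npz')
o=np.zeros((600,760,3),'u1')
a=cv2.resize(s['im'][130:280,200:390],None,fx=4,fy=4,interpolation=cv2.INTER_CUBIC); o[:600]=a
save('c2.png',o)
E
```

```text
t: 5.95
ee_pos: [0.5015, -0.0207, 0.1785]
eef_rot: [-2.389, -2.04, 0.001]
wrist_force: [-0.2, 0.5, -2.6]
width: 0.0139
0.013655147992184912 [-0.56115746  0.77894887 -2.03850691] [ 0.50168413 -0.02104693  0.17875471]
```

View pics/c2.png

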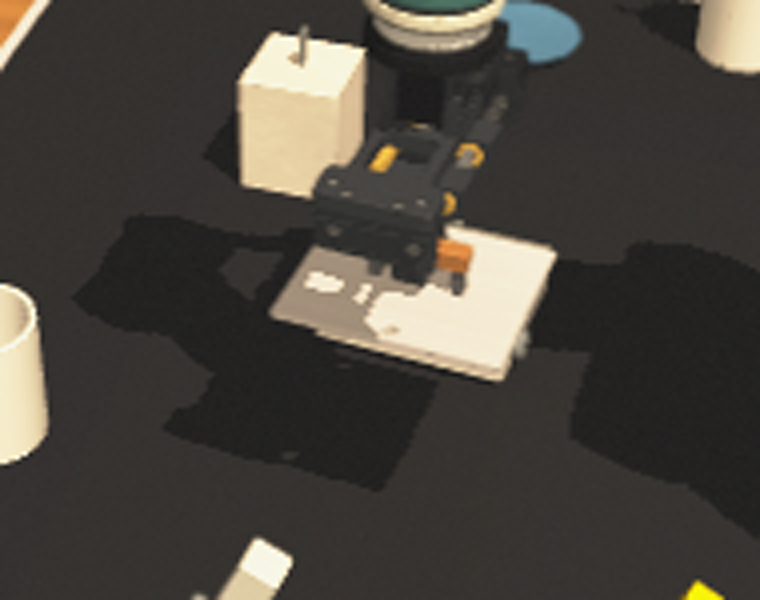

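The cover is gripped by its handle and hangs level over bare table, at about (400,310) in the crop. Next I lower it.

```bash
python3 -m crank '[[[0,0,0.1,0,0,0,1],[0,0,0.2,0,0,0,1],[0,0,0.2,0,0,0,1],[0,0,0.2,0,0,0,1],[0,0,0.15,0,0,0,1],[0,0,0.1,0,0,0,1],[0,0,0.06,0,0,0,1],[0,0,0.03,0,0,0,1],[0,0,0.02,0,0,0,1],[0,0,0.015,0,0,0,1],[0,0,0.01,0,0,0,1],[0,0,0.01,0,0,0,1],[0,0,0,0,0,0,1],[0,0,0,0,0,0,1]]]' 30
```

```text
t: 7.8
ee_pos: [0.5017, -0.0203, 0.0146]
eef_rot: [2.389, 2.04, 0.0]
wrist_force: [-0.2, -0.4, -3.2]
width: 0.0134
```

```bash
python3 -m crank '[[[0,0,0.007,0,0,0,1],[0,0,0,0,0,0,1],[0,0,0,0,0,0,1]]]' 30;python3 -m crank '[[[0,0,0.007,0,0,0,1],[0,0,0,0,0,0,1],[0,0,0,0,0,0,1]]]' 30
```

```text
t: 8.18
ee_pos: [0.5018, -0.0204, 0.0144]
eef_rot: [2.389, 2.04, 0.0]
wrist_force: [-3.4, 0.2, 5.0]
width: 0.0135
t: 8.55
ee_pos: [0.5018, -0.0204, 0.0143]
eef_rot: [-2.389, -2.04, 0.0]
wrist_force: [-7.2, 0.6, 14.6]
width: 0.0141
```

```bash
python3 -m crank '[[[0,0,-0.007,0,0,0,1],[0,0,0,0,0,0,0.5],[0,0,0,0,0,0,0.5],[0,0,0,0,0,0,0.5],[0,0,0,0,0,0,0.5],[0,0,-0.1,0,0,0,0.5],[0,0,-0.2,0,0,0,0.5],[0,0,-0.3,0,0,0,0.5],[0,0,-0.3,0,0,0,0.5],[0,0,-0.3,0,0,0,0.5],[0,0,-0.2,0,0,0,0.5],[0,0,0,0,0,0,0.5],[0,0,0,0,0,0,0.5]]]' 30; python3 - <<'E'
from h import *
st=bot.state(); print(st['ee_pos'],st['q'])
for n in('top','side'):
    p,im,d=grab(n); np.savez(n+'3.npz',im=im,d=d); P=cloud(p,d); X,Y,Z=np.moveaxis(P,2,0)
    h=cv2.cvtColor(im,cv2.COLOR_RGB2HSV)
    k=(abs(X-.5)<.1)&(abs(Y+.02)<.09)&(Z<.02)&(Z>-.01)&(h[...,2]>100)&(h[...,1]<70)
    if k.sum()>50: 
        A=np.c_[P[k][:,:2],np.ones(k.sum())]; print(n,'cover',k.sum(),np.median(Z[k]),np.linalg.lstsq(A,Z[k],rcond=None)[0])
    save(n+'3.png',im)
p,im,d=viewer.camera_params('top'),*[np.load('top3.npz')[x] for x in('im','d')]
a=cv2.resize(im[185:275,310:410],None,fx=6,fy=6,interpolation=cv2.INTER_CUBIC); save('c3.png',a)
E
```

```text
t: 10.18
ee_pos: [0.501, -0.0203, 0.223]
eef_rot: [-2.389, -2.04, 0.001]
wrist_force: [-0.2, -0.3, -1.1]
width: 0.0439
[ 0.50102841 -0.02032956  0.22301801] [-9.02088601e-02 -5.61803880e-02  1.98496083e+00 -3.44214966e-05
  1.21352752e+00 -1.50392358e+00]
top cover 795 0.004997084615660841 [ 0.0348405   0.00289338 -0.0109975 ]
side cover 1633 0.005463217551984645 [-0.00345064 -0.00323659  0.00696378]
```

View pics/c3.png

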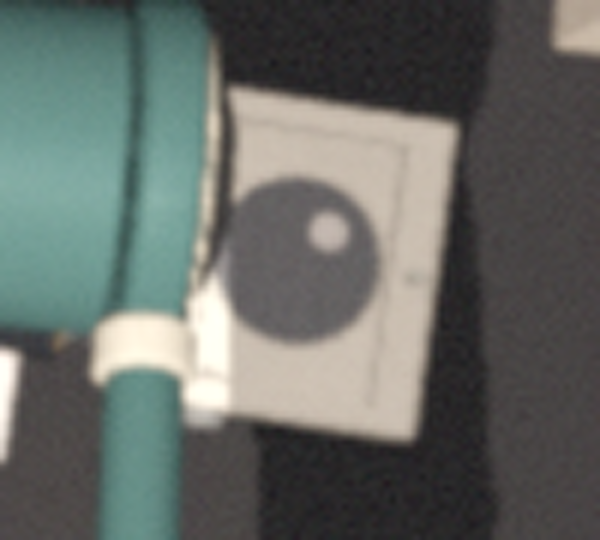

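The cover lies flat: its top is at 5 mm and its tilt is negligible. The warmer is bare, with the stud at crop (328,232), which is px (364,223), so the warmer's yaw is -9° rather than 171°. Next I measure the stud, the stand's yaw and the probe's top.

```bash
python3 - <<'E'
from h import *
pt,ps=viewer.camera_params('top'),viewer.camera_params('side')
T=np.load('top.npz');S=np.load('side.npz');T3=np.load('top3.npz')
# stud: bright blob in dark disc
im=T3['im']; g=cv2.cvtColor(im,cv2.COLOR_RGB2GRAY); 
sub=g[214:234,356:372]; b=(sub>120).astype('u1'); n,l,st,c=cv2.connectedComponentsWithStats(b)
for i in range(1,n): print('blob',st[i],c[i]+[356,214],plane(pt,c[i]+[356,214],.039)[0])
print('stud eye',plane(pt,[364.2,223.3],.039)[0])
a=np.radians(-9.1);print('stud pred',np.array([.5112,-.1984])+np.array([[np.cos(a),-np.sin(a)],[np.sin(a),np.cos(a)]])@[.015,-.012])
# probe top face
P=cloud(pt,T['d']); h=cv2.cvtColor(T['im'],cv2.COLOR_RGB2HSV); k=(h[...,2]>215)&(h[...,1]<60)&(P[...,2]>.14); k[:180]=0;k[230:]=0;k[:,:175]=0;k[:,225:]=0
u=np.argwhere(k)[:,::-1].mean(0); print('top',k.sum(),u,P[k].mean(0),np.median(P[k][:,2]),plane(pt,u,.177)[0])
P2=cloud(ps,S['d']); h=cv2.cvtColor(S['im'],cv2.COLOR_RGB2HSV); k=(h[...,2]>235)&(P2[...,2]>.14); k[:255]=0;k[310:]=0;k[:,:235]=0;k[:,285:]=0
us=np.argwhere(k)[:,::-1].mean(0); print('side',k.sum(),us,P2[k].mean(0),plane(ps,us,.177)[0])
def ray(p,u): d=np.r_[und(p,u)[0],1]@rot(p['attitude']).T; return np.array(p['position']),d
o1,d1=ray(pt,u);o2,d2=ray(ps,us); s=np.linalg.lstsq(np.c_[d1,-d2],o2-o1,rcond=None)[0]; print('tri',o1+s[0]*d1,o2+s[1]*d2)
# stand base outline: all grey/stand pixels at z .005-.02 ; edges
Z=P[...,2]; h=cv2.cvtColor(T['im'],cv2.COLOR_RGB2HSV)
for nm,PP,box in(('top',P,(180,226,185,226)),('side',P2,(220,278,295,335))):
    k=np.zeros(Z.shape,bool); k[box[2]:box[3],box[0]:box[1]]=1
    k&=(PP[...,2]>.006)&(PP[...,2]<.018)
    k=cv2.morphologyEx(k.astype('u1'),cv2.MORPH_OPEN,np.ones((3,3)))
    n,l,st,c=cv2.connectedComponentsWithStats(k); i=1+np.argmax(st[1:,4]); A=PP[l==i]
    print(nm,st[i],'base',cv2.minAreaRect(A[:,:2].astype('f4')))
E
```

```text
blob [ 0  0 16  9 49] [366.79591837 215.97959184] [ 0.5452595  -0.22084941  0.039     ]
blob [ 5  6  7  7 41] [364.24390244 223.        ] [ 0.52645505 -0.21367777  0.039     ]
stud eye [ 0.52565363 -0.21354679  0.039     ]
stud pred [ 0.52411331 -0.21262134]
top 76 [186.94736842 213.94736842] [0.53474586 0.2305029  0.17806584] 0.1781197259201337 [0.53486165 0.23072311 0.177     ]
side 90 [266.07777778 270.6       ] [0.5356415 0.2339049 0.178218 ] [0.53592512 0.23280981 0.177     ]
tri [0.53504412 0.23110854 0.17515639] [0.53631271 0.23125526 0.17531262]
top [189 186  28  39 507] base ((0.5769875645637512, 0.22399337589740753), (0.06716836243867874, 0.1009155809879303), 82.87345886230469)
side [223 302  52  33 800] base ((0.5782281756401062, 0.2271726131439209), (0.07122858613729477, 0.10075674951076508), 81.61786651611328)
```

All of it agrees. The stud is at about (0.5255,-0.213). The stand is at (0.5776,0.2256), yaw -7.8°. The probe's top at (0.5355,0.2312,0.177) matches the 0.4 rad lean prediction of (0.534,0.2316,0.177).

```bash
cat >> h.py <<'E'
YA=np.radians(-7.8); ex=np.array([np.cos(YA),np.sin(YA),0]); ey=np.array([-np.sin(YA),np.cos(YA),0])
AX=-np.sin(.4)*ex+np.cos(.4)*np.array([0,0,1.]); TOP=np.array([.5355,.2312,.177])
RG=np.c_[ey,np.cross(-AX,ey),-AX]; GT=TOP-.033*AX-.0187*AX
E
python3 - <<'E'
from h import *
print(GT); sh,tr=delta(GT+.1*AX,RG); s=bot.state(); print('rows6 shift',(sh/6).round(4),'turn/4',(tr/4).round(4)); print('shift new axes after turn',(RG.T@(GT+.1*AX-s['ee_pos'])/.15/6).round(4))
E
```

```text
[0.55544666 0.22846765 0.12938115]
shift(first, old axes) [ 1.6897 -0.1566  0.0021] turn [-0.5132  0.0056 -0.0262]
rows6 shift [ 0.2816 -0.0261  0.0004] turn/4 [-0.1283  0.0014 -0.0066]
shift new axes after turn [ 0.2821 -0.0187 -0.0076]
```

```bash
python3 -m crank '[[[0,0,-0.1,0,0,0,0.4],[0.2816,-0.0261,0,0,0,0,0.4],[0.2816,-0.0261,0,0,0,0,0.4],[0.2816,-0.0261,0,0,0,0,0.4],[0.2816,-0.0261,0,0,0,0,0.4],[0.2816,-0.0261,0,0,0,0,0.4],[0.2816,-0.0261,0.1,0,0,0,0.4],[0,0,0,-0.1283,0.0014,-0.0066,0.4],[0,0,0,-0.1283,0.0014,-0.0066,0.4],[0,0,0,-0.1283,0.0014,-0.0066,0.4],[0,0,0,-0.1283,0.0014,-0.0066,0.4],[0,0,0,0,0,0,0.4],[0,0,0,0,0,0,0.4]]]' 30; python3 - <<'E'
from h import *
s=bot.state();delta(GT+.1*AX,RG);print(s['q'])
p,im,d=grab('wrist'); P=cloud(p,d); save('w4.png',im); Q=(P-TOP)@np.c_[ex,ey,AX]
h=cv2.cvtColor(im,cv2.COLOR_RGB2HSV)
k=(abs(P[...,2]-.177)<.012)&(abs(P[...,0]-TOP[0])<.03)&(abs(P[...,1]-TOP[1])<.03)
u=np.argwhere(k)[:,::-1]; A=P[k]; print(k.sum(),A.mean(0),cv2.minAreaRect(A[:,:2].astype('f4')),u.min(0),u.max(0))
B=np.c_[A[:,:2],np.ones(len(A))]; print('face slope',np.linalg.lstsq(B,A[:,2],rcond=None)[0])
E
```

```text
t: 11.9
ee_pos: [0.5184, 0.2339, 0.2241]
eef_rot: [2.121, 1.85, 0.378]
wrist_force: [0.1, 0.4, 0.6]
width: 0.0527
shift(first, old axes) [-0.0023 -0.0164  0.0121] turn [ 0.0028 -0.0006 -0.0001]
[ 0.52345695 -0.11715194  2.09039885 -0.31891419  0.86935347 -0.74110692]
1042 [0.53165518 0.23296174 0.17751925] ((0.5330743193626404, 0.23285150527954102), (0.021729163825511932, 0.020748574286699295), 82.08635711669922) [264 200] [295 234]
face slope [ 0.5356901  -0.08713222 -0.08698469]
```

View pics/w4.png

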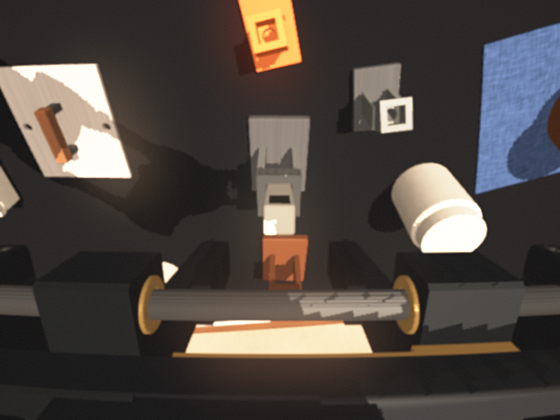

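The wrist view looks down the probe's axis. Its end face is at (280,217), with the stand base behind it, and the brown stand (285,260) and orange stand (270,30) well apart. The face centre is within 2 mm of the earlier estimate, so I average the two and go in.

```bash
sed -i 's/TOP=np.array(.*/TOP=np.array([.534,.2322,.177])/' h.py; python3 -c "
from h import *
delta(GT,RG)"
```

```text
shift(first, old axes) [ 0.0027 -0.0312  0.6744] turn [ 0.0034 -0.0006 -0.0008]
```

```bash
python3 -m crank '[[[0.003,-0.028,0.1,0,0,0,0.4],[0,0,0.15,0,0,0,0.4],[0,0,0.15,0,0,0,0.4],[0,0,0.15,0,0,0,0.4],[0,0,0.12,0,0,0,0.4],[0,0,0,0,0,0,0.4],[0,0,0,0,0,0,1],[0,0,0,0,0,0,1],[0,0,0,0,0,0,1],[0,0,0,0,0,0,1],[0,0,0,0,0,0,1]]]' 40; python3 -c "
from h import *
delta(GT,RG)"
```

```text
t: 13.32
ee_pos: [0.5537, 0.2297, 0.1304]
eef_rot: [2.12, 1.849, 0.38]
wrist_force: [-2.1, 0.2, 4.4]
width: 0.0219
shift(first, old axes) [-0.0011 -0.0011  0.0067] turn [ 0.0054 -0.0014 -0.0002]
```

```bash
python3 -m crank '[[[0,0,-0.03,0,0,0,1],[0,0,-0.06,0,0,0,1],[0,0,-0.1,0,0,0,1],[0,0,-0.15,0,0,0,1],[0,0,-0.15,0,0,0,1],[0,0,-0.15,0,0,0,1],[0,0,-0.15,0,0,0,1],[0,0,-0.1,0,0,0,1],[0,0,-0.05,0,0,0,1],[0,0,0,0,0,0,1],[0,0,0,0,0,0,1]]]' 40; python3 - <<'E'
from h import *
s=bot.state(); print(s['q'],s['width'],s['wrist_force'])
# upright at same place, then over stud, tip 40mm above it
a=np.radians(82.2); tz=.039+.120+.007-.0187
delta(s['ee_pos'],down(a)); print('shift after upright', ((down(a).T@(np.array([.5255,-.213,tz+.06])-s['ee_pos']))/.15).round(4))
E
```

```text
t: 14.7
ee_pos: [0.4982, 0.2364, 0.2581]
eef_rot: [2.121, 1.85, 0.376]
wrist_force: [0.6, 0.3, -1.1]
width: 0.0218
[ 0.55174539 -0.17599722  2.07650282 -0.31145111  0.94800165 -0.73779085] 0.021842227339337533 [ 0.64643503  0.31515673 -1.09958473]
shift(first, old axes) [0. 0. 0.] turn [5.115e-01 1.100e-03 2.000e-04]
shift after upright [-2.9438  0.5869  0.3384]
```

```bash
python3 -m crank '[[[0,0,0,0.1023,0,0,1],[0,0,0,0.1023,0,0,1],[0,0,0,0.1023,0,0,1],[0,0,0,0.1023,0,0,1],[0,0,0,0.1023,0,0,1],[-0.15,0.03,0,0,0,0,1],[-0.2944,0.0587,0,0,0,0,1],[-0.2944,0.0587,0,0,0,0,1],[-0.2944,0.0587,0,0,0,0,1],[-0.2944,0.0587,0.0338,0,0,0,1],[-0.2944,0.0587,0.0338,0,0,0,1],[-0.2944,0.0587,0.0338,0,0,0,1],[-0.2944,0.0587,0.0338,0,0,0,1],[-0.2944,0.0587,0.0338,0,0,0,1],[-0.2944,0.0587,0.0338,0,0,0,1],[-0.1444,0.0287,0.0338,0,0,0,1],[0,0,0,0,0,0,1],[0,0,0,0,0,0,1]]]' 40; python3 - <<'E'
from h import *
s=bot.state(); print(s['ee_pos'],s['width']); delta([.5255,-.213,.2073],down(np.radians(82.2)))
for n in('side','top'):
    p,im,d=grab(n); np.savez(n+'5.npz',im=im,d=d); save(n+'5.png',im)
im=np.load('side5.npz')['im']; save('c5.png',cv2.resize(im[100:240,240:380],None,fx=4.2,fy=4.2,interpolation=cv2.INTER_CUBIC))
E
```

```text
t: 16.95
ee_pos: [0.5258, -0.2118, 0.2232]
eef_rot: [-2.367, -2.065, -0.002]
wrist_force: [-0.4, -0.6, -1.0]
width: 0.0218
[ 0.52584278 -0.21177613  0.22324734] 0.02179380762137553
shift(first, old axes) [-0.0085 -0.0012  0.1063] turn [ 0.0005 -0.0014  0.0005]
```

View pics/c5.png

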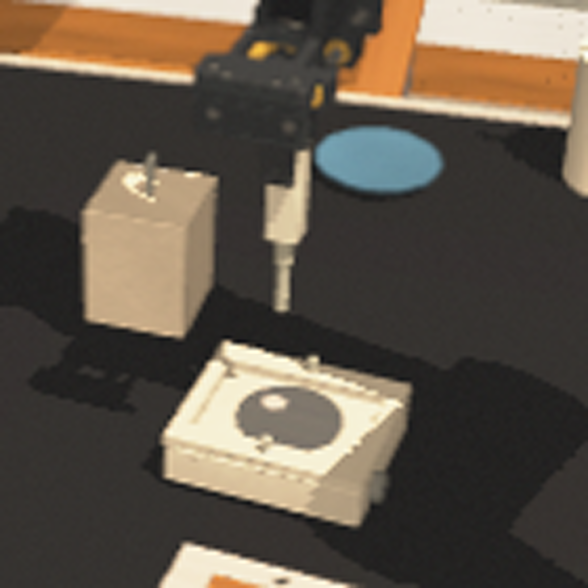

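The side crop shows the probe held near upright, tip at (282,308) and handle foot at (285,240), with the stud below at (273,402). I check lean and offset numerically in the side and wrist views.

```bash
cat > lean.py <<'E'
from h import *
import sys
def lean(n,im,d,p,base,z0,z1):
    # project line base(xy), find pixels near the axis by depth; ray-cast row centres onto vertical plane through axis facing the camera
    P=cloud(p,d); o=np.array(p['position']); f=np.r_[base-o[:2],0]; f/=np.linalg.norm(f); r=np.array([f[1],-f[0],0])
    k=(np.linalg.norm(P[...,:2]-base,axis=2)<.03)&(P[...,2]>z0)&(P[...,2]<z1); out=[]
    for v in np.unique(np.argwhere(k)[:,0]):
        u=np.argwhere(k[v])[:,0]
        if np.ptp(u)+1>1.6*len(u): continue
        D=np.r_[und(p,[u.min()*.5+u.max()*.5,v])[0],1]@rot(p['attitude']).T
        t=((np.r_[base,0]-o)@f)/(D@f); X=o+t*D; out.append([X[2],(X-np.r_[base,0])@r,len(u)])
    return np.array(out),r
if __name__=='__main__':
    base=bot.state()['ee_pos'][:2]; tcpz=bot.state()['ee_pos'][2]
    p,im,d=grab('side')
    o,r=lean('side',im,d,p,base,tcpz-.125,tcpz-.002)
    print('right dir',r.round(2)); print((o*[1000,1000,1]).round(1).tolist())
    g=cv2.cvtColor(im,cv2.COLOR_RGB2HSV); S=cloud(p,d)
    k=(g[...,2]>150)&(np.linalg.norm(S[...,:2]-[.525,-.213],axis=2)<.011)&(abs(S[...,2]-.039)<.006); k=k
    u=np.argwhere(k)[:,::-1]; print('side stud',k.sum(),plane(p,u.mean(0),.039)[0] if k.sum() else '')
    p,im,d=grab('wrist'); save(sys.argv[1],im); S=cloud(p,d); np.savez('w5.npz',im=im,d=d)
    g=cv2.cvtColor(im,cv2.COLOR_RGB2HSV)
    k=(g[...,2]>130)&(np.linalg.norm(S[...,:2]-[.525,-.213],axis=2)<.02)&(abs(S[...,2]-.038)<.006)
    u=np.argwhere(k)[:,::-1]; print('wrist stud cand',k.sum(),plane(p,u.mean(0),.039)[0] if k.sum() else '')
    print(p['position'])
E
python3 lean.py w5.png
```

```text
right dir [-0.99 -0.13  0.  ]
[[222.8, 11.4, 1.0], [219.7, 11.6, 1.0], [216.5, 9.1, 3.0], [212.8, -0.1, 9.0], [209.8, 0.1, 10.0], [206.7, 0.3, 10.0], [203.5, -0.9, 9.0], [200.4, -0.8, 9.0], [197.3, -0.6, 9.0], [194.1, -0.4, 9.0], [191.0, -0.3, 9.0], [187.9, -0.1, 9.0], [184.6, -1.3, 10.0], [181.4, -1.1, 10.0], [178.2, -2.3, 9.0], [175.0, -2.2, 9.0], [172.0, 0.7, 5.0], [168.7, -0.5, 4.0], [165.4, -0.3, 4.0], [162.2, -0.2, 4.0], [159.0, 0.0, 4.0], [155.7, 0.2, 4.0], [152.4, -1.0, 3.0], [149.1, -0.9, 3.0], [145.8, -0.7, 3.0], [142.5, -0.5, 3.0], [139.2, -0.4, 3.0], [135.9, -0.2, 3.0], [132.6, -0.0, 3.0], [129.3, 0.1, 3.0], [125.9, 0.3, 3.0], [122.6, 0.5, 3.0], [119.2, 0.7, 3.0]]
side stud 19 [ 0.52626329 -0.21328177  0.039     ]
wrist stud cand 924 [ 0.52419558 -0.21284901  0.039     ]
[ 0.45840887 -0.20211564  0.370983  ]
```

View pics/w5.png

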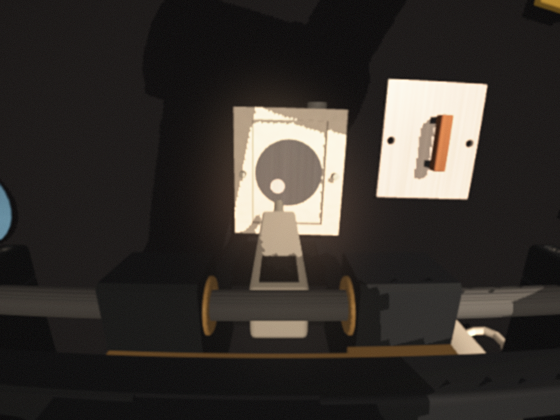

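The wrist view shows the stud at (278,186) and the tip just below it at (279,202). The side view shows the probe upright, its axis within about 1 mm of vertical over 100 mm.

```bash
python3 - <<'E'
from h import *
s=bot.state(); p=viewer.camera_params('wrist'); z=np.load('w5.npz'); im=z['im']; g=cv2.cvtColor(im,cv2.COLOR_RGB2GRAY)
b=(g[176:197,266:290]>110).astype('u1'); n,l,st,c=cv2.connectedComponentsWithStats(b)
for i in range(1,n): print(st[i],c[i]+[266,176],plane(p,c[i]+[266,176],.039)[0])
z0=s['ee_pos'][2]-.108
for v in(200,204,208):
    r=g[v,268:292]; print(v,r.tolist())
print('tip ray at z0',plane(p,[[279,200],[279,204]],z0),z0,s['ee_pos'])
E
```

```text
[  0   0  24  21 504] [277.5 186. ] [ 0.52561101 -0.21230266  0.039     ]
200 [241, 231, 206, 174, 145, 125, 120, 120, 124, 130, 137, 143, 148, 138, 128, 126, 128, 125, 124, 123, 120, 121, 121, 120]
204 [243, 243, 242, 244, 245, 237, 180, 124, 124, 137, 145, 151, 154, 150, 141, 143, 150, 147, 142, 137, 141, 141, 144, 149]
208 [243, 242, 243, 244, 245, 231, 162, 118, 126, 137, 145, 149, 153, 150, 170, 218, 242, 245, 244, 244, 244, 244, 244, 244]
tip ray at z0 [[ 0.52272636 -0.21033899  0.11600861]
 [ 0.52636332 -0.21082755  0.11600861]] 0.11600860780938858 [ 0.52620787 -0.21161502  0.22400861]
```

```bash
python3 -m crank '[[[-0.008,0,0.05,0,0,0,1],[0,0,0.1,0,0,0,1],[0,0,0.1,0,0,0,1],[0,0,0.1,0,0,0,1],[0,0,0.08,0,0,0,1],[0,0,0.05,0,0,0,1],[0,0,0,0,0,0,1],[0,0,0,0,0,0,1]]]' 40; python3 -m crank '[[[0,0,0.015,0,0,0,1],[0,0,0.01,0,0,0,1],[0,0,0,0,0,0,1],[0,0,0,0,0,0,1]]]' 40
```

```text
t: 18.15
ee_pos: [0.5263, -0.2141, 0.1522]
eef_rot: [2.366, 2.064, 0.002]
wrist_force: [0.0, -0.6, -1.7]
width: 0.022
t: 18.65
ee_pos: [0.5259, -0.2139, 0.148]
eef_rot: [2.366, 2.065, 0.002]
wrist_force: [0.8, -0.1, -1.5]
width: 0.0214
```

```bash
python3 -m crank '[[[0.003,0,0.02,0,0,0,1],[0,0,0,0,0,0,1],[0,0,0,0,0,0,1]]]' 40; python3 -m crank '[[[0,0,0.02,0,0,0,1],[0,0,0,0,0,0,1],[0,0,0,0,0,0,1]]]' 40
```

```text
t: 19.02
ee_pos: [0.5262, -0.2137, 0.1453]
eef_rot: [2.366, 2.064, 0.002]
wrist_force: [-0.9, -1.2, 0.5]
width: 0.0214
t: 19.4
ee_pos: [0.5262, -0.2137, 0.1422]
eef_rot: [2.366, 2.064, 0.002]
wrist_force: [-0.7, -2.0, 1.8]
width: 0.0215
```

```bash
python3 -m crank '[[[0,0,0.015,0,0,0,1],[0,0,0,0,0,0,1],[0,0,0,0,0,0,1],[0,0,0,0,0,0,1],[0,0,0,0,0,0,1]]]' 40; python3 lean.py w6.png; python3 - <<'E'
from h import *
for _ in range(4): print(bot.state()['wrist_force'].round(2),bot.state()['ee_pos'].round(4)); viewer.read_camera('top')
im=viewer.read_camera('side')[0]; a=cv2.resize(im[140:230,260:350],None,fx=4.5,fy=4.5,interpolation=cv2.INTER_CUBIC)
w=cv2.imread('pics/w6.png')[...,::-1][140:240,230:310]; b=cv2.resize(w,(324,405),interpolation=cv2.INTER_CUBIC)
save('c6.png',np.hstack([a,b]))
E
```

```text
t: 20.02
ee_pos: [0.5262, -0.2136, 0.1399]
eef_rot: [2.366, 2.064, 0.002]
wrist_force: [0.4, -1.0, 3.2]
width: 0.0219
right dir [-0.99 -0.13  0.  ]
[[135.3, 10.7, 1.0], [131.9, 9.5, 2.0], [127.9, -0.1, 6.0], [124.5, 0.1, 9.0], [121.1, -1.1, 10.0], [117.7, -1.0, 10.0], [114.3, -0.8, 10.0], [110.9, -0.6, 10.0], [107.4, -1.9, 9.0], [104.0, -1.7, 9.0], [100.6, -1.5, 9.0], [97.1, -1.3, 8.0], [93.7, -1.2, 9.0], [90.1, -2.4, 8.0], [86.8, 0.6, 6.0], [83.2, -0.7, 5.0], [79.7, -0.5, 5.0], [76.1, -1.7, 4.0], [72.6, -1.6, 4.0], [69.2, 0.1, 3.0], [65.7, 1.7, 4.0], [62.4, 4.7, 10.0], [58.6, 2.0, 13.0], [54.6, -3.6, 14.0], [51.0, -3.4, 16.0], [47.5, -1.8, 19.0], [44.0, -0.1, 20.0], [40.3, 0.0, 20.0], [36.7, 0.2, 20.0], [33.0, 0.4, 20.0], [29.3, 0.6, 18.0], [25.8, 2.2, 17.0], [22.3, 5.4, 13.0], [18.1, -0.3, 9.0], [13.7, -9.0, 1.0]]
side stud 19 [ 0.5261547  -0.21171881  0.039     ]
wrist stud cand 465 [ 0.52160264 -0.21755515  0.039     ]
[ 0.45840037 -0.2040295   0.28688951]
[ 0.81 -2.39  2.34] [ 0.5262 -0.2136  0.1398]
[-0.61 -1.92  2.8 ] [ 0.5262 -0.2136  0.1398]
[ 0.07 -1.55  1.99] [ 0.5262 -0.2136  0.1398]
[ 1.38 -2.83  2.17] [ 0.5261 -0.2136  0.1398]
```

View pics/c6.png

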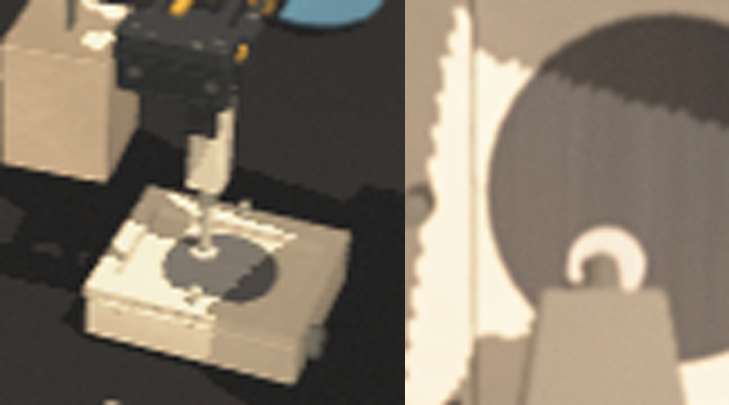

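The tip stands on the stud in both views: side crop tip (205,250) on stud (205,253), wrist crop tip (601,270) inside the stud ring centred at (606,265). The net push is about 3.5–4 N, roughly 7 mm in, so I hand in.

```bash
python3 -c "
from h import *
s=bot.state(); print(s['t'],s['width'],abs(s['joint_vel']).max()); print(bot.sign_off())"
```

```text
20.375 0.02169486907223169 0.0014347125168402153
the job is handed in; nothing more can be done
None
```

I handed the job in at 20.4 s, with the arm still gripping the probe and pressing it lightly on the stud. The hand-in gives no verdict.

- **Cover:** I lifted it off the pins by its handle and lowered it level onto bare table at about (0.50, -0.02) before letting go. Seating it briefly pushed with about 15–17 N, which I eased off before opening the fingers. Afterwards the side camera showed its top at about 5 mm with negligible tilt. The top camera agreed on height but fitted about 2° of tilt, which I put down to the arm half covering that view.
- **Probe:** I drew it about 130 mm out of the large grey stand along its own axis, then turned it upright and carried it to the stud.
- **Tip on the stud:** Both camera views show the tip on the stud, by eye about 1–2 mm off centre. The side view shows the handle upright, its axis within about 1–2 mm of vertical.
- **Push:** About 3.5–4 N net at the wrist, and about 7 mm of spring travel from the height of the fingers, so about half way in.
- **Grip:** The fingers were 21.7 mm apart on the 22 mm handle, with the arm still.

**Doubts:** The stud position differed by 1–2 mm between cameras, within the calibration error. The wrist force readings wavered by about 0.5–1 N, with 1.5–3 N sideways while pressing. The automatic wrist check of the stud failed at the end because the probe hid part of it, so I judged that view by eye. I did not measure the mug, tin and carton again at the end.

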